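Check the test tweezers on the pins and hold them at the gauge gap

ROBOT

A 7-joint arm with a two-finger parallel gripper is mounted at the origin on the work surface. World frame = base frame: x ahead of the robot, y to its left, z up, the work surface at z = 0. Lengths are in m, angles in rad, forces in N, time in s.
With the tool pointing down it reaches from about 0.4 to 0.875 m from the base axis. Payload 19.3 kg.
Tool frame: the origin (TCP) lies midway between the tips of the shut fingers; the grasp point (between the pads) lies 19 mm behind it; z points along the fingers, y is the line along which they close (so a half turn about z gives the same grasp; the last joint's range is limited). The gripper opens to 85 mm and grips with 20 to 120 N. Pads are 22 mm wide; open, the fingers measure 114 mm over their backs; the gripper's body (76 mm by 85 mm) begins 54 mm behind the grasp point. The pads swing forward as they close: fully open they stand 13 mm farther back than shut.
Start: joints at [1.189, 0.521, -0.036, 1.599, 0.021, 1.021, -0.113], TCP at [0.192, -0.595, 0.231] pointing down, gripper open.
Joint ranges: [-2.91, 2.91], [-0.3, 2.13], [-1.5, 1.42], [0.17, 2.43], [-1.26, 4.41], [0.16, 1.93], [-2.52, 2.52]. Speed limits (rad/s): [1.89, 1.89, 2.39, 2.39, 3.01, 3.01, 3.01].

INTERFACE

Orientations are given as [roll, pitch, yaw] about the fixed x, y, z axes, in that order (R = Rz(yaw) Ry(pitch) Rx(roll)).
In Python, from workcell import * gives the robot as it stands. The module is installed in compiled form; this text tells all that it offers.
- The arm moves only by the tool play_rows, never from a script. Its argument "deltas" is a list of rows, each a list of 7 numbers: the shift along the tool's x, y, z in units of 500 mm (1.0 is 500 mm), then the turn, a rotation vector about the tool's x, y, z in units of 120 degrees (1.0 is 120 degrees), then the closure, from 0 (fully open) to 1 (shut). A call has 1 to 10 rows; each row is the pose to reach, as a shift and turn from the pose commanded when the call began, along the tool's axes at that moment; what a row does not reach only later rows make up. A row lasts 1/10 s, in which the tool goes at most 50 mm and 8.59 degrees, less where a joint would pass 70% of its speed; a pose out of reach is approached as far as the arm can. A call with a number of a shift or a turn outside -1 to 1 is refused whole. A call with a gripper value outside its range is refused whole. The fingers move at their own pace and stop on an object; "newtons" is the grip in N (left out, the last holds). Time passes only in rows, so rows that repeat a pose let the fingers close. It gives the time, the measured TCP pose, the force, the opening and the grip force at its end, in the units of the state.
- observe(): the state, without advancing time (a new reading comes with each control period).
- grab_frame(name): name is "scene" or "side" or "wrist"; returns the picture (384x512x3 uint8, red, green, blue); there is no depth.
- get_calibration(name): a dict with "fovy" (degrees; the focal length in pixels is half the picture's height over the tangent of half this angle, whatever the lens; pixels are square), "cx", "cy" (the principal point, pixels), "xyz" and "rotation" of the camera in the world. Camera axes: x right, y down, z forward; pixel columns grow to the right and rows downward; lengths in m; the calibration is good to about 2 mm. A picture is of the moment at which its call begins: read the wrist's pose just before it. get_calibration takes no time and is no camera call; for the wrist camera it gives the pose at the moment of the call.
- job_done(): hands the job in; it is judged then, once.
The state is a dict: "clock": time; "qpos": joint angles; "qd": joint speeds; "joint_efforts": joint torques, N m; "position": TCP position; "tool_rot": TCP orientation; "force": force on the tool from outside, world axes, zero at the start; "moment": the same for the moment, N m; "grip_width": finger opening in m; "finger_force": force on a finger pad.
Only numpy, scipy, OpenCV 4.12 (cv2) and the standard library are available. Lean on these libraries where they do the work, as an engineer would, in place of code of your own. Each camera call takes 0.05 s, during which the arm holds its last target. There are 200 camera calls.

TASK

Pick the sprung test tweezers up from their stand, squeeze the tips fully shut, and with the shut tips press down first the test pin with the round head, then the one with the square head. Then set the tweezers to the gap scribed on the white gauge plate: hold them with one tip just above each of its two lines (10 mm apart), close to the plate but not touching it, and keep that gap steady. Finish while still holding the tweezers there, and leave the other things on the bench where they are.

Things in the scene. Friction and masses are not known exactly. Their poses are not given: they have to be found in the camera images.
- grip (a point): grasp centre of the loose test tweezers (black handles, bent steel tips): half-way up the 16 mm high handles, half-way between their outer faces when open, about 62 mm above the bench on the stand. Own x runs along the tweezers to the tips, z up, y across (squeeze along y). 40 mm wide here when open, about 32 mm at a tip gap of 10 mm, 28 mm shut. Fixed to the rigid blade, so it shifts as they are squeezed
- tweezers: the same tweezers, 182 mm long, about 55 g, lying loose on the stand; origin 4 mm to own -y of grip, same axes. The -y blade is rigid, its outer face flat, 20 mm from grip. The +y blade is sprung, hinged 95 mm behind grip; its round thumb pad (10 mm radius, upright axis) is outermost 20 mm from grip when open
- stand: grey plastic stand fixed to the bench, origin on the bench about 62 mm under the tweezers' origin, same x direction. Two posts up to 60 mm high carry the tweezers, one 65 to 85 mm behind the origin and one 31 to 41 mm ahead of it; between them, over its 8 mm thick foot, is free for the fingers
- fixed_tip (a point): lowest end of the rigid blade's bent tip (a 4 mm thick steel rod), on the rod's axis: 65 mm ahead of grip, 9 mm to its -y and 36 mm below it
- sprung_tip (a point): lowest end of the sprung blade's tip, on the rod's axis: 65 mm ahead of grip and 36 mm below it, 15 mm to its +y when open. Tip gap = distance between the two tip centres: 24 mm open, about 3.5 mm shut; it shrinks 1.68 times as fast as the width at the thumb pad
- blade (a joint): closing angle of the sprung blade, rad: 0 open (gap 24 mm), 0.0875 at a gap of 10 mm, 0.128 fully shut (a stop). Squeezing at the thumb pad, 95 mm from the hinge, takes 7 N (open), 11 N (gap 10 mm), 12.5 N (just shut); the blade springs open as the squeeze is eased; quite let go, the tweezers drop
- round_top (a point): centre of the flat top of the test pin with the round brass head (24 mm across), about 33 mm above the bench when up; the pin stands on a grey round base 40 mm across, 18 mm high, fixed to the bench, the two pins may stand either way round; z up
- square_top (a point): centre of the flat top of the test pin with the square brass head (24 x 24 mm across), about 33 mm above the bench when up; the pin stands on a grey 40 x 40 mm square base, 18 mm high, fixed to the bench, the two pins may stand either way round; z up
- round_pin (a joint): how far the round-headed pin is pressed down, m; 0 = up, 0.005 = fully down (about 0.6 N to start, 2.1 N fully down; springs back). A touch that pushes it down about 3 mm is a firm touch
- square_pin (a joint): how far the square-headed pin is pressed down, m; 0 = up, 0.005 = fully down (about 0.6 N to start, 2.1 N fully down; springs back). A touch that pushes it down about 3 mm is a firm touch
- gauge_mid (a point): centre of the top face of the white ceramic gauge plate (50 x 60 mm, 12 mm high, fixed to the bench). Two dark scribed lines, each 36 mm long and 2 mm wide, run along its own x at y = +5 mm and y = -5 mm; z up. Either tip may be over either line
- gauge: the same gauge plate; origin under its centre
- coupon: loose green circuit-board coupon lying flat, 75 x 35 x 6 mm; origin under its centre. Bystander
- lens_cap: black round lens cap, 42 mm across, 12 mm high; origin under its centre. Bystander
- parts_tray: white open parts tray with three compartments, 70 x 110 x 22 mm; origin under its centre. Bystander
- cleaner: amber bottle of lens cleaner, 52 mm across, 120 mm high; origin under its centre. Bystander
- swab_cup: clear cup of swabs, 64 mm across, 90 mm high with the swabs; origin under its centre. Bystander
- screwdriver: screwdriver lying flat, 150 mm long, black handle; origin under its centre, shaft to its own +x. Bystander
- magnifier: dark metal eyepiece magnifier standing on its foot, 44 mm across, 34 mm high; origin under its centre. Bystander
Not all that is in view belongs to the job. Of the things that look like the gauge, the larger one is meant. Leave any green look-alike of the tweezers alone.

How it is judged:
On the way, in this order (a step that is already met when the one before it is completed fails the run):
1. the tweezers are lifted off the stand in the gripper (contact force between the fingers and tweezers above 2 N and height (world z) of grip above 0.085 m), for 0.1 s.
2. both shut tips press the round-headed pin down (contact force between the fingers and tweezers above 2 N and value of joint round_pin above 0.0015 m and distance between fixed_tip and sprung_tip below 0.006 m and distance between each of fixed_tip, sprung_tip and round_top below 0.013 m), for 0.1 s.
3. then both shut tips press the square-headed pin down (contact force between the fingers and tweezers above 2 N and value of joint square_pin above 0.0015 m and distance between fixed_tip and sprung_tip below 0.006 m and distance between each of fixed_tip, sprung_tip and square_top below 0.013 m), for 0.1 s.
At the end, for the whole second after the job is handed in: The fingers hold the tweezers still over the gauge plate without touching it, tip centres 10 mm apart within 1.5 mm, each tip within 2.5 mm of its line across it, over the line's length, and 0.5 to 15 mm above the plate (contact force between the fingers and tweezers above 2 N and distance between fixed_tip and sprung_tip between 0.0085 and 0.0115 m and ((y of fixed_tip in the frame of gauge_mid between -0.0075 and -0.0025 m and x of fixed_tip in the frame of gauge_mid between -0.018 and 0.018 m and z of fixed_tip in the frame of gauge_mid between 0.0005 and 0.015 m and y of sprung_tip in the frame of gauge_mid between 0.0025 and 0.0075 m and x of sprung_tip in the frame of gauge_mid between -0.018 and 0.018 m and z of sprung_tip in the frame of gauge_mid between 0.0005 and 0.015 m) or (y of fixed_tip in the frame of gauge_mid between 0.0025 and 0.0075 m and x of fixed_tip in the frame of gauge_mid between -0.018 and 0.018 m and z of fixed_tip in the frame of gauge_mid between 0.0005 and 0.015 m and y of sprung_tip in the frame of gauge_mid between -0.0075 and -0.0025 m and x of sprung_tip in the frame of gauge_mid between -0.018 and 0.018 m and z of sprung_tip in the frame of gauge_mid between 0.0005 and 0.015 m)) and contact force between tweezers and gauge below 0.1 N and linear speed of tweezers below 0.02 m/s and velocity of joint blade between -0.05 and 0.05 rad/s); the arm keeps its last pose, push and grip.
It fails at once if a bystander is pushed more than 20 mm (distance of any of coupon, lens_cap, parts_tray, cleaner, swab_cup, screwdriver, magnifier from where it was at the start of the episode above 0.02 m).
It also fails if it takes over 48 s, if anything falls off the work surface, if the arm or the gripper's body presses on something with over 40 N, if the wrist force passes 120 N, or if a joint passes its speed limit or range.

## Working session

There is one attempt and no reset: what is moved stays moved. The work goes in short steps, Python scripts to look and compute and a tool call to move; the robot and the scene stay as the last step left them, time stands still between calls to the robot, and variables do not carry over. Pictures are saved under pics/ and viewed, at most 14 in all, crops included, and the job is handed in when it is done.

Besides the shell and the picture viewer there is one more tool, called after "Request:" as name(argument=value, ...), one argument or row to a line, values as JSON. play_rows: Moves the arm, as the interface text tells. Its arguments: {"type":"object","properties":{"deltas":{"type":"array"},"newtons":{"type":"number"}},"required":["deltas"]}

```bash
mkdir -p pics
cat > h.py <<'E'
from workcell import *
import numpy as np, cv2
def K(c):
    f=192/np.tan(np.radians(c["fovy"])/2); return f,c["cx"],c["cy"]
def ray(c,u,v):
    f,cx,cy=K(c); R=np.array(c["rotation"]).reshape(3,3)
    return np.array(c["xyz"]),R@np.array([(u-cx)/f,(v-cy)/f,1.0])
def onz(c,u,v,z):
    o,d=ray(c,u,v); return o+d*(z-o[2])/d[2]
def proj(c,p):
    f,cx,cy=K(c); R=np.array(c["rotation"]).reshape(3,3)
    q=R.T@(np.array(p)-np.array(c["xyz"])); return cx+f*q[0]/q[2],cy+f*q[1]/q[2]
E
python3 - <<'E'
from h import *
for n in("scene","side","wrist"):
    c=get_calibration(n);print(n,c);im=grab_frame(n);np.save(f"pics/{n}0.npy",im)
    cv2.imwrite(f"pics/{n}0.png",im[:,:,::-1])
a=[np.load(f"pics/{n}0.npy") for n in("scene","side")]
cv2.imwrite("pics/both.png",cv2.resize(np.vstack(a),None,fx=1,fy=.78)[:,:,::-1]) if 0 else None
print(observe())
E
```

```text
scene {'fovy': 44.65819583338229, 'cx': 260.8916015593278, 'cy': 196.15380241005238, 'xyz': array([ 1.19952031, -0.14873262,  0.99293548]), 'rotation': array([-2.47900733e+00, -2.18623570e-04,  1.33590385e+00])}
side {'fovy': 54.8066839196832, 'cx': 256.41880505618894, 'cy': 194.22176505857655, 'xyz': array([0.46950596, 0.90809295, 0.68021734]), 'rotation': array([-2.19786769, -0.00759033, -3.0909261 ])}
wrist {'fovy': 65.94121118819697, 'cx': 256.7001016503338, 'cy': 190.37220396709995, 'xyz': array([ 0.26628356, -0.57121648,  0.37329489]), 'rotation': array([ 2.83219144e+00,  7.13142735e-04, -1.25712527e+00])}
{'clock': 0.15, 'qpos': array([ 1.18877903,  0.52186741, -0.03633675,  1.59987569,  0.02119639,
        1.0210676 , -0.1128497 ]), 'qd': array([ 3.79813313e-06, -1.16495645e-03,  4.25519982e-04, -3.96210688e-04,
        1.74477462e-03,  1.01172779e-03, -1.85581376e-04]), 'joint_efforts': array([ 1.67409995e-03, -9.27387571e+01,  1.98047027e+00, -3.70057440e+01,
        1.80129264e-02,  6.35468052e-03, -1.51018021e-04]), 'position': array([ 0.19164657, -0.59463444,  0.23086436]), 'tool_rot': array([-3.14076061e+00,  4.69847725e-05,  3.11761471e-01]), 'force': array([0.06385759, 0.46612598, 0.29610421]), 'moment': array([ 0.00979547, -0.03703355,  0.04119758]), 'finger_force': 0.0, 'grip_width': 0.08538118232222042}
```

View pics/scene0.png

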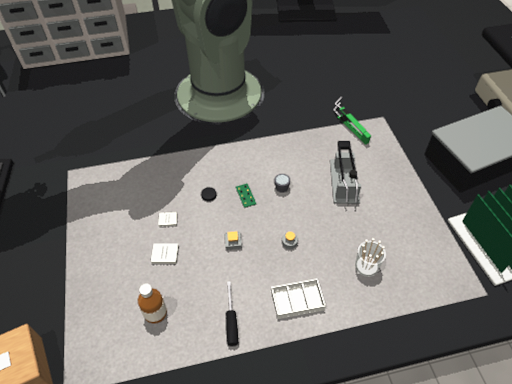

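View pics/side0.png

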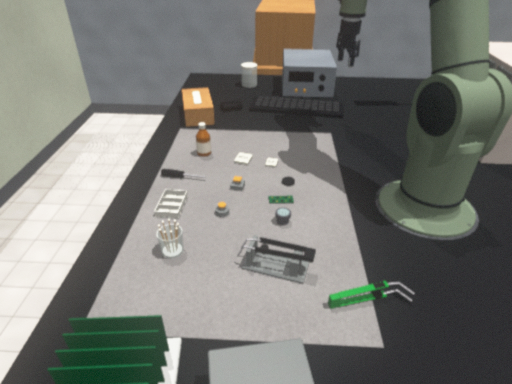

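Scene: the tweezers on their stand are at about (346,170). The green look-alike at (353,125) is to be left alone. There are two gauges, the larger at (165,253) and a smaller one at (168,219). The pins are at (290,239), which looks round, and (233,240), which looks square. I'll confirm these in enlarged crops.

```bash
sed -i 's/^def K/from scipy.spatial.transform import Rotation as Ro\ndef RR(c): return Ro.from_euler("xyz",c["rotation"]).as_matrix()\ndef K/; s/np.array(c\["rotation"\]).reshape(3,3)/RR(c)/' h.py
python3 - <<'E'
from h import *
s=np.load("pics/scene0.npy");d=np.load("pics/side0.npy")
def crop(im,u,v,w,h,k): return cv2.resize(im[v:v+h,u:u+w],(w*k,h*k),interpolation=cv2.INTER_CUBIC)
A=crop(s,310,135,66,75,6)   #396x450
B=crop(s,140,205,66,75,6)
C=crop(s,215,225,99,30,4) ; D=crop(d,205,168,99,30,4)
o=np.vstack([np.hstack([A,B]),np.hstack([C,D])])
cv2.imwrite("pics/crop1.png",o[:,:,::-1]);print(o.shape)
cs=get_calibration("scene");cd=get_calibration("side")
for n,im,c in(("scene",s,cs),("side",d,cd)):
    h=cv2.cvtColor(im,cv2.COLOR_RGB2HSV)
    m=cv2.inRange(h,(15,130,130),(32,255,255))
    k,l,st,ce=cv2.connectedComponentsWithStats(m)
    for i in range(1,k):
        if st[i,4]>15: print(n,"brass",st[i],ce[i],onz(c,*ce[i],.031))
    m=cv2.inRange(h,(0,0,215),(180,40,255))
    k,l,st,ce=cv2.connectedComponentsWithStats(m)
    for i in range(1,k):
        if st[i,4]>60: print(n,"white",st[i],ce[i],onz(c,*ce[i],.012))
print([onz(cs,*p,.065) for p in((345,145),(352,178),(346,160))])
E
```

```text
(570, 792, 3)
scene brass [228 232  10   9  73] [232.63013699 235.93150685] [ 0.5736305  -0.06985737  0.031     ]
scene brass [286 232   9   8  58] [289.77586207 235.75862069] [0.60567809 0.06630801 0.031     ]
scene white [158 212  19  13 231] [167.11255411 217.96536797] [ 0.46829192 -0.22114137  0.012     ]
scene white [449 214  54  70 665] [474.5112782  247.57293233] [0.7324966 0.5017253 0.012    ]
scene white [151 243  27  19 474] [163.9978903  251.98734177] [ 0.56802205 -0.23994226  0.012     ]
scene white [357 257  20  17 178] [366.46067416 266.2752809 ] [0.7198244  0.22494103 0.012     ]
scene white [502 268  10  13  80] [506.7   274.575] [0.81747259 0.53784213 0.012     ]
scene white [ 271  278   55   37 1158] [297.57944732 297.77115717] [0.75987897 0.04254471 0.012     ]
scene white [139 283  13  12 110] [144.82727273 288.33636364] [ 0.655227   -0.29352223  0.012     ]
scene white [  0 352  11  18 145] [  4.26206897 360.37931034] [ 0.75367738 -0.59298027  0.012     ]
side brass [257   0  57  15 693] [287.15873016   6.56854257] [ 0.36552916 -3.18956048  0.031     ]
side brass
[... 571 characters left out ...]
 83] [196.37349398  96.98795181] [ 0.83955684 -0.79092647  0.012     ]
side white [    0   114   163   269 17317] [ 60.86319801 218.76860888] [1.05174588 0.13728539 0.012     ]
side white [235 152  17  11 133] [242.97744361 156.88721805] [ 0.57054612 -0.23706491  0.012     ]
side white [266 157  12   9  77] [271.2987013 161.       ] [ 0.46905471 -0.21489544  0.012     ]
side white [163 244  19  12  89] [172.43820225 250.66292135] [0.71126667 0.24333975 0.012     ]
side white [163 338  18  46 511] [171.8590998  360.45009785] [0.64393714 0.53290586 0.012     ]
[array([0.37555959, 0.28674336, 0.065     ]), array([0.49229541, 0.26397328, 0.065     ]), array([0.42895823, 0.27037594, 0.065     ])]
```

View pics/crop1.png

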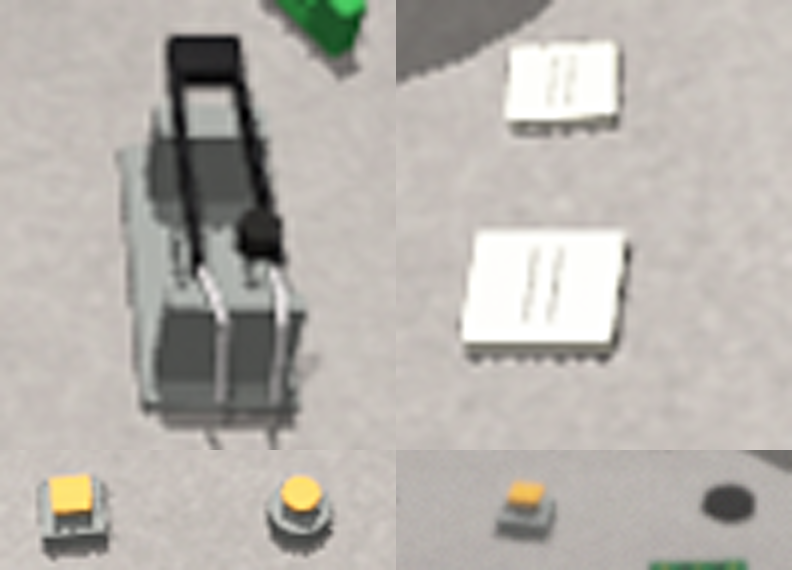

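Crop check: the round brass head on a round base is at scene (290,236), world ≈(0.606,0.067). The square one is at (233,236), ≈(0.574,-0.069). The larger white plate with two lines is at (164,252), ≈(0.568,-0.24), and the smaller decoy at (167,218) gets ignored. The black and steel tweezers on the grey stand point to +x, with the sprung blade and pad to +y, at (353,174). Next I plan the approach moves.

```bash
cat >> h.py <<'E'
def pose(): 
    s=observe(); return np.array(s["position"]),Ro.from_euler("xyz",s["tool_rot"])
def row(p,yaw,p0=None,R0=None):
    "tool-frame shift/turn units to reach world p, tool down with yaw"
    if p0 is None: p0,R0=pose()
    R=Ro.from_euler("xyz",[np.pi,0,yaw]); 
    return np.round(np.r_[R0.inv().apply(np.array(p)-p0)/.5,(R0.inv()*R).as_rotvec()/np.radians(120)],4)
E
python3 - <<'E'
from h import *
cs=get_calibration("scene")
print(row([.45,-.3,.26],0.1), row([.55,-.1,.26],-0.0,np.array([.45,-.3,.26]),Ro.from_euler("xyz",[np.pi,0,0.1])))
f=lambda u,v:(310+u/6,135+v/6)
print("pad",onz(cs,*f(260,225),.07),"back",onz(cs,*f(170,38),.07),onz(cs,*f(240,38),.07),"rigid",onz(cs,*f(190,260),.07))
E
```

```text
[ 6.725e-01 -4.024e-01 -5.800e-02 -4.000e-04  1.000e-04  1.011e-01] [ 0.2389 -0.378  -0.      0.     -0.      0.0477]
pad [0.47919566 0.27168355 0.07      ] back [0.36245469 0.27129376 0.07      ] [0.36993321 0.30257398 0.07      ] rigid [0.49096623 0.23541474 0.07      ]
```

Request:
play_rows(
  deltas=[
    [0.1,-0.06,-0.03,0,0,0.03,0],
    [0.18,-0.11,-0.05,0,0,0.06,0],
    [0.26,-0.16,-0.058,0,0,0.1,0],
    [0.34,-0.205,-0.058,0,0,0.1,0],
    [0.42,-0.25,-0.058,0,0,0.1,0],
    [0.5,-0.3,-0.058,0,0,0.1,0],
    [0.58,-0.35,-0.058,0,0,0.1,0],
    [0.65,-0.39,-0.058,0,0,0.1,0],
    [0.6725,-0.4024,-0.058,0,0,0.1011,0],
    [0.6725,-0.4024,-0.058,0,0,0.1011,0],
  ],
)

```text
clock: 1.15
position: [0.4512, -0.2986, 0.2601]
tool_rot: [-3.141, -0.0, 0.103]
force: [-0.3, 0.3, 0.5]
grip_width: 0.0855
finger_force: 0.0
```

Request:
play_rows(
  deltas=[
    [0.08,-0.095,0,0,0,0.02,0],
    [0.14,-0.19,0,0,0,0.04,0],
    [0.19,-0.285,0,0,0,0.0477,0],
    [0.2389,-0.378,0,0,0,0.0477,0],
    [0.2389,-0.378,0,0,0,0.0477,0],
    [0.2389,-0.378,0,0,0,0.0477,0],
  ],
)

```text
clock: 1.75
position: [0.5507, -0.098, 0.2601]
tool_rot: [-3.141, 0.0, 0.003]
force: [-0.7, -0.9, 1.1]
grip_width: 0.0853
finger_force: 0.0
```

Run:
```python
from h import *
s=observe();print(s["clock"],s["position"],s["tool_rot"],s["qpos"])
c=get_calibration("wrist");im=grab_frame("wrist");np.save("pics/w1.npy",im);np.save("pics/w1c.npy",c,allow_pickle=True)
cv2.imwrite("pics/w1.png",im[:,:,::-1])
for p in((.606,.067,.033),(.574,-.069,.033),(.568,-.239,.012)): print(proj(c,p))
```

```text
1.75 [ 0.55066882 -0.09801303  0.26005899] [-3.14072717e+00  1.01536770e-04  3.46595503e-03] [ 0.18910764  0.38985139 -0.15889674  1.73704053  0.0696055   1.02035963
 -1.56183394]
(np.float64(120.43226012662228), np.float64(114.96931240087767))
(np.float64(233.13054285874642), np.float64(142.03865506350084))
(np.float64(363.1912708730984), np.float64(144.92863344844602))
```

View pics/w1.png

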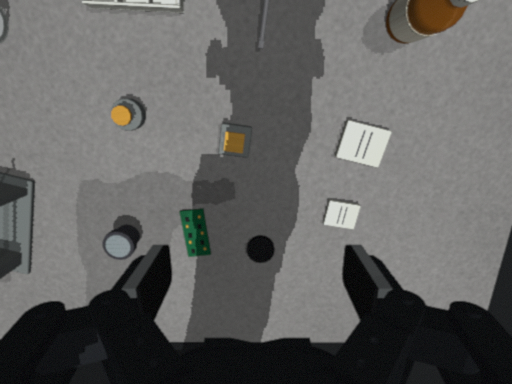

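Wrist view: the round brass head is at (121,115), the square one at (235,142), the large plate at (364,144) with its two lines, and the small decoy at (342,214). The dark band is only a shadow. I'll measure these, then move on to the tweezers.

Run:
```python
from h import *
im=np.load("pics/w1.npy");c=np.load("pics/w1c.npy",allow_pickle=True).item()
h=cv2.cvtColor(im,cv2.COLOR_RGB2HSV)
m=cv2.inRange(h,(10,120,80),(35,255,255))
k,l,st,ce=cv2.connectedComponentsWithStats(m)
for i in range(1,k):
    if st[i,4]>100 : print("brass",st[i],onz(c,*ce[i],.033))
g=im[110:180,325:400].astype(int).mean(2)
m=np.zeros(im.shape[:2],np.uint8);m[110:180,325:400]=(g>185)
m=cv2.morphologyEx(m,cv2.MORPH_CLOSE,np.ones((7,7)))
cn=max(cv2.findContours(m,0,1)[0],key=cv2.contourArea)
W=np.array([onz(c,*p[0],.012)[:2] for p in cn],np.float32)
r=cv2.minAreaRect(W*1000);print("plate",r)
# dark lines inside
n=cv2.erode(m,np.ones((9,9)))
big=cv2.resize(im.mean(2).astype(np.float32),None,fx=1,fy=1)
d=(n>0)&(big<170);k,l,st,ce=cv2.connectedComponentsWithStats(d.astype(np.uint8))
for i in range(1,k):
    if st[i,4]>15:
        P=np.array([onz(c,u,v,.012)[:2] for v,u in np.argwhere(l==i)],np.float32)
        vx,vy,x,y=cv2.fitLine(P,2,0,.01,.01).ravel();print("line",st[i,4],P.mean(0),np.degrees(np.arctan2(vy,vx)))
# next waypoint above tweezers
print(row([.45,.25,.26],-0.1))
```

```text
brass [ 417    0   50   34 1127] [ 0.71566296 -0.29701886  0.033     ]
brass [111 105  21  20 321] [0.60615038 0.06640903 0.033     ]
brass [224 131  21  22 374] [ 0.57423173 -0.06978085  0.033     ]
plate ((568.993896484375, -239.13697814941406), (58.338748931884766, 48.75568771362305), 76.42821502685547)
line 52 [ 0.5698074  -0.23422596] -13.263376
line 53 [ 0.56877875 -0.2442849 ] -13.484306
[-1.991e-01 -7.011e-01  1.000e-04  1.000e-04  3.000e-04  4.820e-02]
```

Request:
play_rows(
  deltas=[
    [-0.03,-0.09,0,0,0,0.01,0],
    [-0.06,-0.18,0,0,0,0.02,0],
    [-0.09,-0.27,0,0,0,0.03,0],
    [-0.12,-0.36,0,0,0,0.04,0],
    [-0.14,-0.45,0,0,0,0.0482,0],
    [-0.16,-0.54,0,0,0,0.0482,0],
    [-0.18,-0.63,0,0,0,0.0482,0],
    [-0.2,-0.7,0,0,0,0.0482,0],
    [-0.2,-0.7,0,0,0,0.0482,0],
    [-0.2,-0.7,0,0,0,0.0482,0],
  ],
)

```text
clock: 2.8
position: [0.4506, 0.2481, 0.2602]
tool_rot: [3.141, -0.0, -0.102]
force: [0.4, -0.3, -0.1]
grip_width: 0.0853
finger_force: 0.0
```

Run:
```python
from h import *
s=observe();print(s["clock"],s["position"],s["tool_rot"],s["qpos"])
c=get_calibration("wrist");im=grab_frame("wrist");np.save("pics/w2.npy",im);np.save("pics/w2c.npy",c,allow_pickle=True)
o=cv2.resize(im[60:330,140:400],None,fx=2.2,fy=2.2,interpolation=cv2.INTER_CUBIC)
cv2.imwrite("pics/w2.png",o[:,:,::-1])
```

```text
2.8 [0.45062679 0.24807734 0.26015803] [ 3.14070134e+00 -7.86595337e-05 -1.02218558e-01] [-0.38635389  0.32492741 -0.29485203  1.84251915  0.11197615  0.99070825
 -2.40121411]
```

View pics/w2.png

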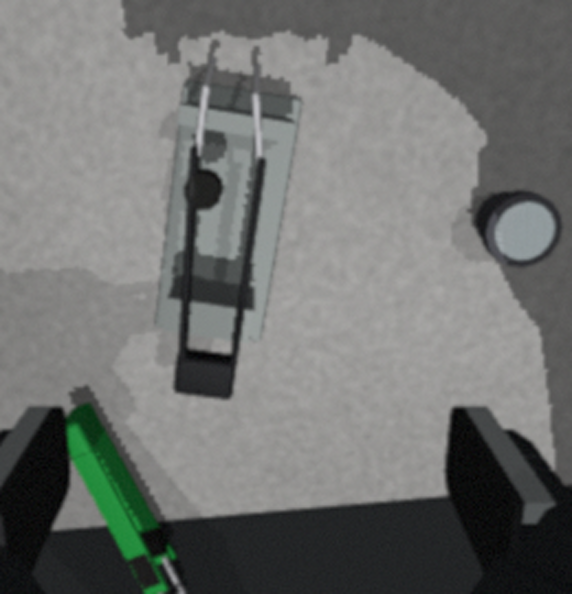

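The tweezers show with the pad at crop (205,189), the rigid blade's outer edge from (232,397) to (266,160) and the tips at the top. The green look-alike at lower left stays untouched.

Run:
```python
from h import *
im=np.load("pics/w2.npy");c=np.load("pics/w2c.npy",allow_pickle=True).item()
f=lambda u,v:(140+u/2.2,60+v/2.2)
o=c["xyz"]
P={k:onz(c,*f(*p),.07)[:2] for k,p in dict(padc=(205,189),rb=(232,397),rf=(265,165),lb=(175,390)).items()}
print(P)
# robust: dark mask of the tweezers, right edge per row
g=im.max(2)
E=[]
for v in range(140,235,3):
    y=int(v); xs=np.where(g[y,215:275]<45)[0]+215
    if len(xs): E.append((xs.max()+1,v+.5))
W=np.array([onz(c,*e,.07)[:2] for e in E],np.float32)
vx,vy,x,y=cv2.fitLine(W,cv2.DIST_HUBER,0,.001,.001).ravel()
if vx<0: vx,vy=-vx,-vy
a=np.arctan2(vy,vx);d=np.array([vx,vy]);n=np.array([-vy,vx])
print("yaw",a,"resid",np.round(1000*((W-[x,y])@n),1))
# pad blob centre
mask=np.zeros(g.shape,np.uint8);mask[134:158,222:243]=(g[134:158,222:243]<45)
mask=cv2.morphologyEx(mask,cv2.MORPH_OPEN,cv2.getStructuringElement(2,(9,9)))
ys,xs=np.where(mask);pc=onz(c,xs.mean()+.5-.0,ys.mean()+.5,.07)[:2]
print("pad",pc,len(xs)); s=(pc-[x,y])@d; 
print("pad lateral from rigid face mm",1000*((pc-[x,y])@n)," expect 30")
grip=np.array([x,y])+s*d+.020*n;print("grip",grip)
```

```text
{'padc': array([0.47779783, 0.2711462 ]), 'rb': array([0.35904181, 0.27058616]), 'rf': array([0.48682451, 0.23943114]), 'lb': array([0.36665127, 0.30211708])}
yaw -0.24220239 resid [-0.2  0.5 -0.  -0.5  0.1 -0.4  0.3 -0.2  0.4 -0.1  0.6  0.1  0.7  0.3
 -0.3  0.4 -0.1 -1.8 -1.1 -1.6  0.2 -0.3  0.4 -0.1  0.5  0.  -0.5  0.2
 -0.3  0.3 -0.2  0.5]
pad [0.47785289 0.27055326] 156
pad lateral from rigid face mm 27.17303394958844  expect 30
grip [0.4761325  0.26358959]
```

Run:
```python
from h import *
print(row([.476,.2625,.13],-.242))
```

```text
[ 4.690e-02 -3.530e-02  2.603e-01  5.000e-04 -1.000e-04  6.610e-02]
```

Request:
play_rows(
  deltas=[
    [0.02,-0.015,0.07,0,0,0.03,0.1],
    [0.04,-0.03,0.14,0,0,0.066,0.1],
    [0.0469,-0.0353,0.2,0,0,0.0661,0.1],
    [0.0469,-0.0353,0.26,0,0,0.0661,0.1],
    [0.0469,-0.0353,0.26,0,0,0.0661,0.1],
    [0.0469,-0.0353,0.26,0,0,0.0661,0.1],
  ],
)

```text
clock: 3.45
position: [0.4758, 0.2635, 0.1309]
tool_rot: [3.141, -0.0, -0.241]
force: [0.0, -0.2, 0.7]
grip_width: 0.0769
finger_force: 0.0
```

Run:
```python
from h import *
s=observe();print(s["clock"],s["position"],s["tool_rot"],s["qpos"],s["grip_width"])
print(row([.476,.2625,.039],-.242))
```

```text
3.45 [0.47577536 0.2635161  0.13093574] [ 3.14087464e+00 -2.06465524e-05 -2.41255204e-01] [-0.52868769  0.5284672  -0.11735564  1.89975319  0.09048852  0.71894079
 -2.51040897] 0.07690419637642265
[ 0.0009  0.0017  0.1839  0.0003 -0.      0.0004]
```

Request:
play_rows(
  deltas=[
    [0,0.001,0.05,0,0,-0.006,0.3],
    [0.001,0.002,0.1,0,0,-0.006,0.3],
    [0.001,0.002,0.15,0,0,-0.006,0.3],
    [0.001,0.002,0.184,0,0,-0.006,0.3],
    [0.001,0.002,0.184,0,0,-0.006,0.4],
    [0.001,0.002,0.184,0,0,-0.006,0.45],
    [0.001,0.002,0.184,0,0,-0.006,0.5],
    [0.001,0.002,0.184,0,0,-0.006,0.52],
    [0.001,0.002,0.184,0,0,-0.006,0.52],
    [0.001,0.002,0.184,0,0,-0.006,0.52],
  ],
  newtons=40,
)

```text
clock: 4.45
position: [0.4755, 0.2639, 0.0387]
tool_rot: [-3.141, -0.0, -0.227]
force: [-0.5, 0.3, 0.3]
grip_width: 0.0412
finger_force: 0.0
```

Run:
```python
from h import *
s=observe();print(s["clock"],s["position"],s["tool_rot"],s["qpos"],s["grip_width"],s["finger_force"],s["force"])
c=get_calibration("wrist");im=grab_frame("wrist")
sc=grab_frame("scene")
o=np.hstack([cv2.resize(im,(480,360)),cv2.resize(sc[130:220,305:380],(300,360))])
cv2.imwrite("pics/w3.png",o[:,:,::-1])
```

```text
4.45 [0.47549535 0.26394749 0.03871615] [-3.14119577e+00 -3.77414634e-04 -2.26705375e-01] [-0.55589791  0.67840339 -0.08249885  1.94291423  0.10363088  0.52371746
 -2.50748132] 0.04117783494764365 0.0 [-0.47786579  0.29909455  0.32796062]
```

View pics/w3.png

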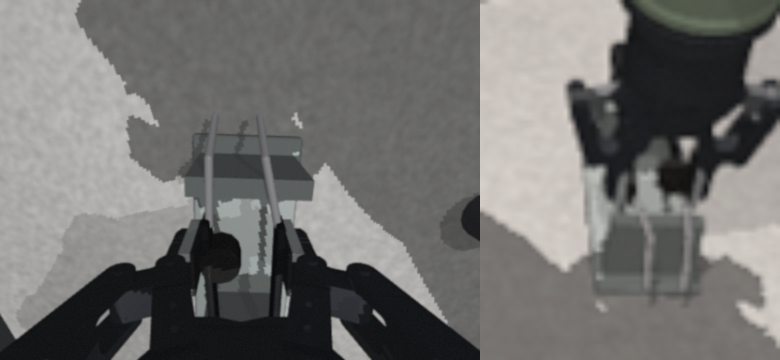

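The fingers straddle both handles at the thumb pad, and both tips are visible. Closing and lifting.

Request:
play_rows(
  deltas=[
    [0,0,0,0,0,0,0.55],
    [0,0,0,0,0,0,0.57],
    [0,0,0,0,0,0,0.59],
    [0,0,0,0,0,0,0.6],
    [0,0,0,0,0,0,0.6],
    [0,0,0,0,0,0,0.6],
    [0,0,0,0,0,0,0.6],
  ],
)

```text
clock: 5.25
position: [0.4756, 0.264, 0.0389]
tool_rot: [-3.141, -0.001, -0.226]
force: [-1.6, -1.4, 12.6]
grip_width: 0.0344
finger_force: 12.2
```

Request:
play_rows(
  deltas=[
    [0,0,-0.01,0,0,0,0.6],
    [0,0,-0.03,0,0,0,0.6],
    [0,0,-0.06,0,0,0,0.6],
    [0,0,-0.09,0,0,0,0.6],
    [0,0,-0.12,0,0,0,0.6],
    [0,0,-0.15,0,0,0,0.6],
    [0,0,-0.18,0,0,0,0.6],
    [0,0,-0.2,0,0,0,0.6],
    [0,0,-0.2,0,0,0,0.6],
  ],
)

```text
clock: 6.15
position: [0.4759, 0.2642, 0.1397]
tool_rot: [-3.14, -0.001, -0.227]
force: [0.6, -0.9, -1.3]
grip_width: 0.0346
finger_force: 9.5
```

Run:
```python
from h import *
s=observe();print(s["clock"],s["position"],s["tool_rot"],s["qpos"],s["grip_width"],s["finger_force"],s["force"])
c=get_calibration("wrist");im=grab_frame("wrist");np.save("pics/w4.npy",im);np.save("pics/w4c.npy",c,allow_pickle=True)
sd=grab_frame("side")
o=np.hstack([cv2.resize(im,(480,360)),cv2.resize(sd[180:300,220:320],(300,360))])
cv2.imwrite("pics/w4.png",o[:,:,::-1])
```

```text
6.15 [0.47587756 0.26417522 0.13974238] [-3.14003999e+00 -1.48963491e-03 -2.26803489e-01] [-0.54117466  0.51430832 -0.10101962  1.89558902  0.07436449  0.73310587
 -2.4819957 ] 0.0346230330109859 9.519116431474686 [ 0.64246072 -0.88651499 -1.28403759]
```

View pics/w4.png

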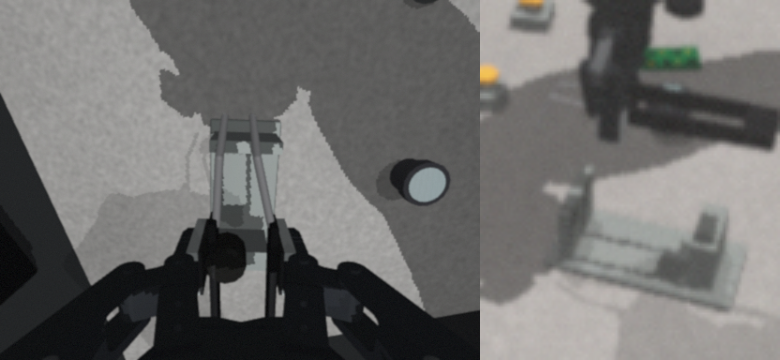

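Tweezers lifted and level; the stand is empty. Next I shut them while still high.

Request:
play_rows(
  deltas=[
    [0,0,0,0,0,0,0.63],
    [0,0,0,0,0,0,0.66],
    [0,0,0,0,0,0,0.69],
    [0,0,0,0,0,0,0.72],
    [0,0,0,0,0,0,0.74],
    [0,0,0,0,0,0,0.74],
    [0,0,0,0,0,0,0.74],
  ],
)

```text
clock: 6.95
position: [0.4753, 0.2638, 0.1383]
tool_rot: [-3.142, 0.0, -0.227]
force: [-0.1, 0.3, 0.3]
grip_width: 0.0264
finger_force: 39.9
```

Run:
```python
from h import *
s=observe();print(s["grip_width"],s["finger_force"],s["position"],s["tool_rot"])
print(row([.5405,.0677,.12],0.))
```

```text
0.026359518278199764 39.8764443397522 [0.47532375 0.26384994 0.13830393] [-3.14159072e+00  2.18061483e-05 -2.26699758e-01]
[ 0.2152  0.353   0.0366 -0.      0.     -0.1082]
```

Request:
play_rows(
  deltas=[
    [0.03,0.05,0.005,0,0,-0.02,0.74],
    [0.07,0.11,0.01,0,0,-0.04,0.74],
    [0.11,0.18,0.02,0,0,-0.06,0.74],
    [0.15,0.25,0.03,0,0,-0.08,0.74],
    [0.19,0.31,0.0366,0,0,-0.1,0.74],
    [0.2152,0.353,0.0366,0,0,-0.1082,0.74],
    [0.2152,0.353,0.0366,0,0,-0.1082,0.74],
    [0.2152,0.353,0.0366,0,0,-0.1082,0.74],
  ],
)

```text
clock: 7.75
position: [0.5405, 0.0675, 0.12]
tool_rot: [-3.141, 0.0, -0.001]
force: [0.7, 0.1, -0.6]
grip_width: 0.0263
finger_force: 39.9
```

Run:
```python
from h import *
s=observe();print(s["grip_width"],s["finger_force"],s["position"],s["tool_rot"],s["force"])
c=get_calibration("wrist");im=grab_frame("wrist");np.save("pics/w5.npy",im);np.save("pics/w5c.npy",c,allow_pickle=True)
c2=get_calibration("side");sd=grab_frame("side");np.save("pics/s5.npy",sd)
p0,R0=pose();tip=p0+R0.apply([.0656,.0012,-.013-.0]);tip=p0+R0.apply([.0656,.0012,0.013]);print("nominal tip",tip,proj(c,tip),proj(c2,tip),proj(get_calibration("scene"),tip))
o=np.hstack([cv2.resize(im[40:290,180:330],(360,600)),cv2.resize(sd[150:230,190:290],(440,352))[:,:].repeat(1,0) if 0 else cv2.copyMakeBorder(cv2.resize(sd[150:230,190:290],(440,352)),0,248,0,0,0)])
cv2.imwrite("pics/w5.png",o[:,:,::-1])
```

```text
0.026282273708986854 39.884727001190186 [0.54051213 0.06747487 0.11995626] [-3.14134562e+00  7.90656230e-05 -1.41055281e-03] [ 0.73725821  0.11828704 -0.59070754]
nominal tip [0.60587874 0.0675733  0.10703967] (np.float64(255.52471637804103), np.float64(122.40984406795079)) (np.float64(220.88685444579346), np.float64(182.22704730406153)) (np.float64(291.92847359919773), np.float64(217.75064197102404))
```

View pics/w5.png

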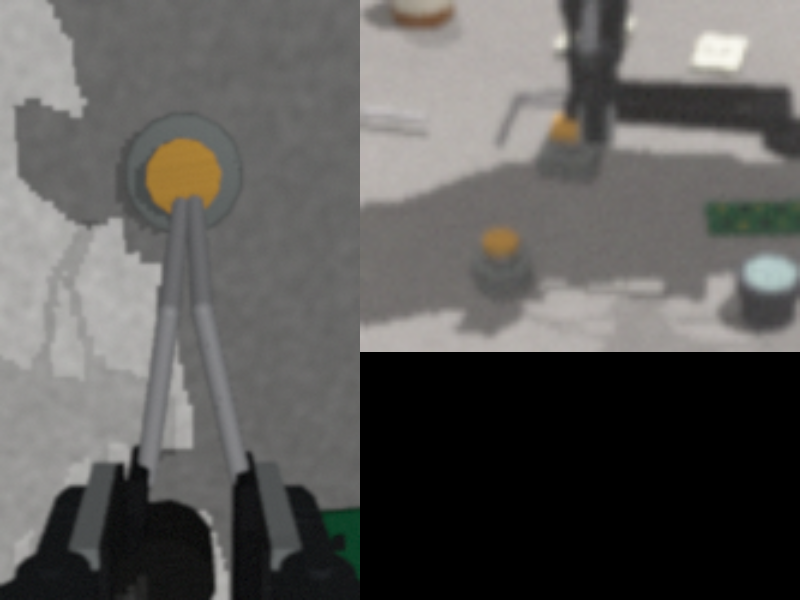

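The shut tips end at wrist pixel (255,124.5) and (262,124.5), mid about (258.3,124.3). In the side view the tip end is at (222,182), within about 1 px of the prediction. The round head is right ahead.

Run:
```python
from h import *
im=np.load("pics/w5.npy");c=np.load("pics/w5c.npy",allow_pickle=True).item()
p0,R0=pose();t=onz(c,258.3,124.0,.107);tt=R0.inv().apply(t-p0);print("tip tool",tt)
for u in(255,261.7): print(R0.inv().apply(onz(c,u,124,.107)-p0))
h=cv2.cvtColor(im,cv2.COLOR_RGB2HSV);m=cv2.inRange(h,(10,120,80),(35,255,255));m[:,:200]=0;m[:,320:]=0;m[:60]=0
cn=max(cv2.findContours(m,0,1)[0],key=cv2.contourArea);(u,v),r=cv2.minEnclosingCircle(cn);print("round",u,v,r,onz(c,u,v,.033))
```

```text
tip tool [0.06479582 0.00262671 0.0130391 ]
[0.0647965  0.00092862 0.01303985]
[0.06479513 0.00437628 0.01303834]
round 255.6923065185547 113.23076629638672 15.828317642211914 [0.60642368 0.06769835 0.033     ]
```

Request:
play_rows(
  deltas=[
    [0.002,-0.0044,0.04,0,0,0,0.74],
    [0.002,-0.0044,0.09,0,0,0,0.74],
    [0.002,-0.0044,0.13,0,0,0,0.74],
    [0.002,-0.0044,0.144,0,0,0,0.74],
    [0.002,-0.0044,0.15,0,0,0,0.74],
    [0.002,-0.0044,0.155,0,0,0,0.74],
    [0.002,-0.0044,0.156,0,0,0,0.74],
    [0.002,-0.0044,0.156,0,0,0,0.74],
    [0.002,-0.0044,0.156,0,0,0,0.74],
  ],
)

```text
clock: 8.75
position: [0.5419, 0.07, 0.0426]
tool_rot: [-3.141, -0.001, -0.0]
force: [0.4, 1.0, 1.0]
grip_width: 0.0264
finger_force: 39.9
```

Run:
```python
from h import *
s=observe();print(s["grip_width"],s["finger_force"],s["position"],s["tool_rot"],s["force"],s["moment"])
c=get_calibration("wrist");im=grab_frame("wrist");np.save("pics/w6.npy",im)
c2=get_calibration("side");sd=grab_frame("side")
p0,R0=pose();t=p0+R0.apply([.0648,.0026,.013]);print(t,proj(c,t),proj(c2,t))
o=np.hstack([cv2.resize(im[60:210,180:330],(400,400)),cv2.resize(sd[170:230,190:250],(400,400))])
cv2.imwrite("pics/w6.png",o[:,:,::-1])
```

```text
0.026364748236846626 39.91210162639618 [0.54185456 0.07001431 0.04256015] [-3.14132356e+00 -9.29887765e-04 -7.20445206e-05] [0.42265778 0.97849053 1.02574092] [0.23109952 0.00666536 0.05838497]
[0.60657587 0.06734776 0.02941266] (np.float64(261.01569977873925), np.float64(123.6410698671377)) (np.float64(221.9683873335236), np.float64(204.50453827518504))
```

View pics/w6.png

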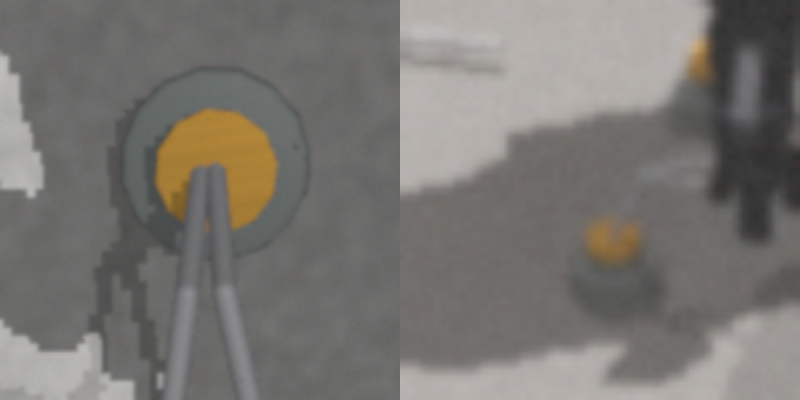

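The tips sit on the middle of the round head. I'll press a touch deeper for margin and read the force.

Request:
play_rows(
  deltas=[
    [0,0,0.0014,0,0,0,0.74],
    [0,0,0.0014,0,0,0,0.74],
    [0,0,0.0014,0,0,0,0.74],
  ],
)

```text
clock: 9.15
position: [0.5417, 0.0699, 0.0414]
tool_rot: [-3.141, -0.0, -0.0]
force: [1.8, 1.2, 0.8]
grip_width: 0.0266
finger_force: 39.9
```

Request:
play_rows(
  deltas=[
    [0,0,0,0,0,0,0.74],
  ],
)

```text
clock: 9.25
position: [0.5416, 0.0699, 0.0414]
tool_rot: [-3.142, -0.0, -0.0]
force: [1.3, 0.8, 1.3]
grip_width: 0.0265
finger_force: 39.8
```

Request:
play_rows(
  deltas=[
    [0,0,0,0,0,0,0.74],
  ],
)

```text
clock: 9.35
position: [0.5416, 0.0698, 0.0413]
tool_rot: [3.142, -0.0, -0.0]
force: [0.5, 0.6, 1.8]
grip_width: 0.0264
finger_force: 39.9
```

Run:
```python
from h import *
F=[]
for i in range(6):
    grab_frame("side"); F.append(np.r_[observe()["force"],observe()["moment"]])
print(np.mean(F,0).round(3),np.std(F,0).round(2),observe()["position"])
```

```text
[ 1.01   0.517  1.298  0.093 -0.293  0.025] [0.17 0.61 0.55 0.03 0.04 0.03] [0.54152995 0.06983595 0.04129048]
```

Run:
```python
from h import *
print(row([.5094,-.0672,.09],0.))
```

```text
[-6.420e-02  2.741e-01 -9.740e-02  0.000e+00 -0.000e+00 -1.000e-04]
```

Request:
play_rows(
  deltas=[
    [0,0,-0.03,0,0,0,0.74],
    [0,0,-0.08,0,0,0,0.74],
    [-0.01,0.06,-0.0974,0,0,0,0.74],
    [-0.03,0.13,-0.0974,0,0,0,0.74],
    [-0.045,0.2,-0.0974,0,0,0,0.74],
    [-0.06,0.26,-0.0974,0,0,0,0.74],
    [-0.0642,0.274,-0.0974,0,0,0,0.74],
    [-0.0642,0.274,-0.0974,0,0,0,0.74],
    [-0.0642,0.274,-0.0974,0,0,0,0.74],
  ],
)

```text
clock: 10.55
position: [0.5096, -0.0661, 0.09]
tool_rot: [-3.141, 0.0, 0.001]
force: [0.5, 0.5, 0.1]
grip_width: 0.0261
finger_force: 39.9
```

Run:
```python
from h import *
F=[]
for i in range(5):
    grab_frame("side"); F.append(np.r_[observe()["force"],observe()["moment"]])
print(np.mean(F,0).round(3),observe()["position"],observe()["tool_rot"],observe()["grip_width"])
c=get_calibration("wrist");im=grab_frame("wrist");np.save("pics/w7.npy",im);np.save("pics/w7c.npy",c,allow_pickle=True)
h=cv2.cvtColor(im,cv2.COLOR_RGB2HSV);m=cv2.inRange(h,(10,120,60),(35,255,255));m[:60]=0;m[:,:200]=0;m[:,330:]=0
cn=max(cv2.findContours(m,0,1)[0],key=cv2.contourArea);u,v,w,hh=cv2.boundingRect(cn)
print("square bbox",u,v,w,hh,onz(c,u+w/2,v+hh/2,.033))
# rod ends: columns/rows profile of grey rods below bright head
p0,R0=pose();t=p0+R0.apply([.0648,.0026,.013]);print("pred tip px",proj(c,t))
o=cv2.resize(im[80:180,200:320],(720,600),interpolation=cv2.INTER_CUBIC);cv2.imwrite("pics/w7.png",o[:,:,::-1])
```

```text
[-0.283  0.215 -0.462  0.011 -0.022  0.024] [ 0.50955763 -0.06621031  0.0899487 ] [-3.14134720e+00  7.16233199e-05  1.18405703e-03] 0.026421550791162738
square bbox 242 98 40 41 [ 0.5737572  -0.07004832  0.033     ]
pred tip px (np.float64(261.34518966749863), np.float64(123.57739547819067))
```

View pics/w7.png

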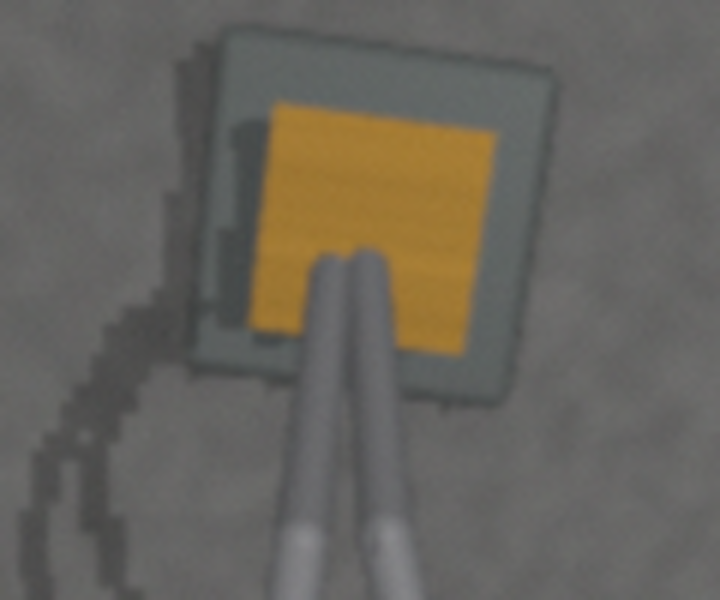

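Pressing force was about 1.8 N, so the round pin went down about 4 mm. The tips here end at about (258,123) px. Before pressing the square pin I'll check the tip offset for consistency.

Run:
```python
from h import *
p0,R0=pose();print(p0)
c5=np.load("pics/w5c.npy",allow_pickle=True).item();c7=np.load("pics/w7c.npy",allow_pickle=True).item()
R5=Ro.from_euler("xyz",[-3.14134562,7.9e-5,-1.41e-3]);p5=np.array([.54051213,.06747487,.11995626])
p7=np.array([.50955763,-.06621031,.0899487]);R7=Ro.from_euler("xyz",[-3.1413472,7e-5,1.18e-3])
for p,R,c,px in((p5,R5,c5,(258.3,124)),(p7,R7,c7,(258.2,123.2))):
    print("cam in tool",R.inv().apply(np.array(c["xyz"])-p),(R.inv()*Ro.from_euler("xyz",c["rotation"])).as_euler("xyz"))
    print("tip in tool",R.inv().apply(onz(c,*px,p[2]-.013)-p), onz(c,*px,p[2]-.013))
F=[ (p0,R0) ]
print(row([.5736-.0648,-.0699+.0015,.0425],0.))
```

```text
[ 0.5095344  -0.06640481  0.08996512]
cam in tool [ 0.07837269  0.000293   -0.14252639] [-3.09169272e-01  6.34865919e-04  1.56890361e+00]
tip in tool [0.06456259 0.00124138 0.01299459] [0.60507188 0.06614567 0.10695626]
cam in tool [ 0.07836637  0.00029217 -0.14250902] [-3.09159139e-01  6.44248254e-04  1.56883732e+00]
tip in tool [0.06496232 0.00118994 0.01299516] [ 0.5745204  -0.06732041  0.0769487 ]
[-0.0015  0.004   0.0949 -0.0001  0.      0.0005]
```

Request:
play_rows(
  deltas=[
    [-0.001,0.0032,0.03,0,0,0,0.74],
    [-0.001,0.0032,0.06,0,0,0,0.74],
    [-0.001,0.0032,0.08,0,0,0,0.74],
    [-0.001,0.0032,0.09,0,0,0,0.74],
    [-0.001,0.0032,0.095,0,0,0,0.74],
    [-0.001,0.0032,0.097,0,0,0,0.74],
    [-0.001,0.0032,0.097,0,0,0,0.74],
    [-0.001,0.0032,0.097,0,0,0,0.74],
    [-0.001,0.0032,0.097,0,0,0,0.74],
    [-0.001,0.0032,0.097,0,0,0,0.74],
  ],
)

```text
clock: 11.85
position: [0.509, -0.0687, 0.0417]
tool_rot: [3.142, -0.0, -0.0]
force: [-0.8, 0.5, 1.6]
grip_width: 0.0261
finger_force: 39.9
```

Run:
```python
from h import *
F=[]
for i in range(6):
    grab_frame("side"); F.append(np.r_[observe()["force"],observe()["moment"]])
print(np.mean(F,0).round(3),observe()["position"],observe()["grip_width"])
```

```text
[-0.345  0.099  1.257  0.004 -0.028  0.031] [ 0.50897777 -0.06871197  0.04153923] 0.026664258265951427
```

Square pin pressed with about 1.7 N (about 4 mm). Now to the gauge.

Run:
```python
from h import *
print(row([.5061,-.2243,.06],-.233))
```

```text
[-5.700e-03  3.112e-01 -3.690e-02 -0.000e+00 -1.000e-04  1.112e-01]
```

Request:
play_rows(
  deltas=[
    [0,0,-0.03,0,0,0,0.74],
    [0,0,-0.08,0,0,0,0.74],
    [0,0.06,-0.09,0,0,0.03,0.74],
    [0,0.13,-0.09,0,0,0.06,0.74],
    [-0.004,0.2,-0.09,0,0,0.09,0.74],
    [-0.0057,0.27,-0.08,0,0,0.1112,0.74],
    [-0.0057,0.3112,-0.05,0,0,0.1112,0.74],
    [-0.0057,0.3112,-0.0369,0,0,0.1112,0.74],
    [-0.0057,0.3112,-0.0369,0,0,0.1112,0.74],
    [-0.0057,0.3112,-0.0369,0,0,0.1112,0.74],
  ],
)

```text
clock: 13.15
position: [0.5062, -0.2233, 0.06]
tool_rot: [-3.141, 0.0, -0.232]
force: [0.1, 1.2, -0.3]
grip_width: 0.0263
finger_force: 39.9
```

Request:
play_rows(
  deltas=[
    [0,0,0,0,0,0,0.7],
    [0,0,0,0,0,0,0.67],
    [0,0,0,0,0,0,0.65],
    [0,0,0,0,0,0,0.63],
    [0,0,0,0,0,0,0.63],
    [0,0,0,0,0,0,0.63],
    [0,0,0,0,0,0,0.63],
    [0,0,0,0,0,0,0.63],
  ],
)

```text
clock: 13.95
position: [0.506, -0.2243, 0.0599]
tool_rot: [-3.142, 0.0, -0.233]
force: [0.2, -0.5, -1.0]
grip_width: 0.0318
finger_force: 10.7
```

Run:
```python
from h import *
s=observe();print(s["clock"],s["grip_width"],s["finger_force"],s["position"],s["tool_rot"])
c=get_calibration("wrist");im=grab_frame("wrist");np.save("pics/w8.npy",im);np.save("pics/w8c.npy",c,allow_pickle=True)
o=cv2.resize(im[70:170,195:315],(720,600),interpolation=cv2.INTER_CUBIC);cv2.imwrite("pics/w8.png",o[:,:,::-1])
```

```text
13.95 0.03179066340025689 10.730322003364563 [ 0.50601053 -0.2243232   0.059926  ] [-3.14155308e+00  4.72951607e-05 -2.33090720e-01]
```

View pics/w8.png

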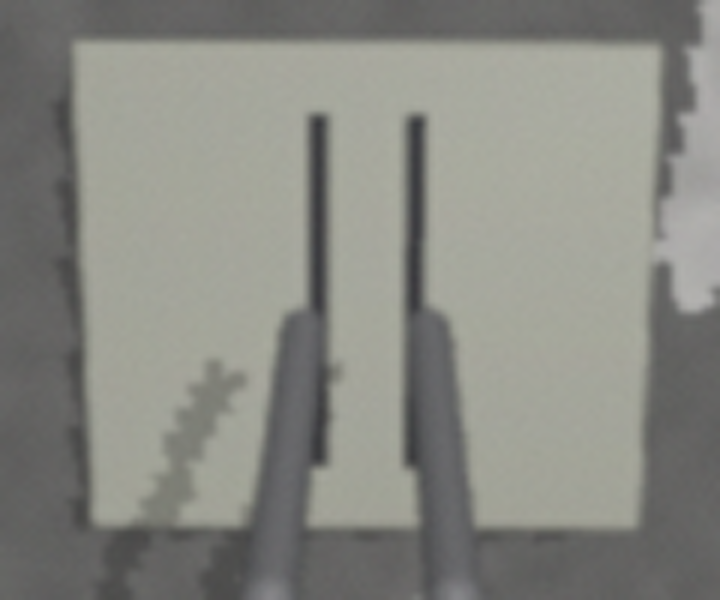

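The plate lines run straight along the view at crop x≈318 and 415. The tip ends are at about (303,320) and (430,320). I'll measure the gap by ray casting.

Run:
```python
from h import *
im=np.load("pics/w8.npy");c=np.load("pics/w8c.npy",allow_pickle=True).item()
g=cv2.resize(im[70:170,195:315],(720,600),interpolation=cv2.INTER_CUBIC).astype(int).mean(2)
for y in(318,325,335,345,360):
    r=g[y]; d=(r<138); xs=np.where(d[220:520])[0]+220; sp=np.split(xs,np.where(np.diff(xs)>1)[0]+1)
    print(y,[(s[0],s[-1]) for s in sp if len(s)>8])
p0=np.array([0.50601053,-0.2243232,0.059926]);R0=Ro.from_euler("xyz",[-3.14155308,4.7e-5,-.2330907])
T=[onz(c,195+x/6,70+324/6,.047) for x in(304,429)]
print([R0.inv().apply(t-p0) for t in T],"gap",np.linalg.norm(T[0]-T[1]))
G=[]
for x,y in((318,117),(415.5,117),(319,463),(410,463)):
    p=onz(c,195+x/6,70+y/6,.012);G.append(p);print("line end tool",R0.inv().apply(p-p0),p)
print("mid",np.mean(G,0))
```

```text
318 [(np.int64(282), np.int64(330)), (np.int64(402), np.int64(447))]
325 [(np.int64(280), np.int64(330)), (np.int64(402), np.int64(450))]
335 [(np.int64(276), np.int64(330)), (np.int64(402), np.int64(452))]
345 [(np.int64(276), np.int64(330)), (np.int64(402), np.int64(456))]
360 [(np.int64(274), np.int64(331)), (np.int64(402), np.int64(456))]
[array([ 0.06462523, -0.00539997,  0.01292318]), array([0.0646453 , 0.00531737, 0.01292275])] gap 0.01071736290571759
line end tool [ 0.08210856 -0.00502745  0.04792234] [ 0.58705816 -0.23839524  0.012     ]
line end tool [0.08212797 0.00487065 0.04792195] [ 0.58479072 -0.24803016  0.012     ]
line end tool [ 0.0468783  -0.00516633  0.047924  ] [ 0.5528127  -0.23012244  0.012     ]
line end tool [0.04689602 0.00462097 0.04792361] [ 0.55056922 -0.23964915  0.012     ]
mid [ 0.5688077  -0.23904925  0.012     ]
```

The gap measures about 10.6 mm and both tips are centred on the lines along and across. I'll trim the closure slightly and lower to about 6–7 mm above the plate.

Request:
play_rows(
  deltas=[
    [0,0,0.015,0,0,0,0.634],
    [0,0,0.03,0,0,0,0.634],
    [0,0,0.045,0,0,0,0.634],
    [0,0,0.056,0,0,0,0.634],
    [0,0,0.056,0,0,0,0.634],
    [0,0,0.056,0,0,0,0.634],
    [0,0,0.056,0,0,0,0.634],
    [0,0,0.056,0,0,0,0.634],
    [0,0,0.056,0,0,0,0.634],
    [0,0,0.056,0,0,0,0.634],
  ],
)

```text
clock: 15.0
position: [0.5061, -0.2244, 0.0321]
tool_rot: [3.142, -0.0, -0.233]
force: [0.5, 0.2, -0.9]
grip_width: 0.0316
finger_force: 10.9
```

Run:
```python
from h import *
s=observe();print(s["clock"],s["grip_width"],s["finger_force"],s["position"],s["tool_rot"],s["force"])
p0,R0=pose()
c=get_calibration("wrist");im=grab_frame("wrist");sd=grab_frame("side");cs=get_calibration("side")
t=p0+R0.apply([.0648,0,.013]);print(t,proj(cs,t))
A=cv2.resize(im[70:170,205:305],(500,500),interpolation=cv2.INTER_CUBIC)
g=A.astype(int).mean(2)
for y in(255,265,275,285,295):
    xs=np.where(g[y,120:400]<138)[0]+120; sp=np.split(xs,np.where(np.diff(xs)>1)[0]+1); sp=[q for q in sp if len(q)>6]
    if sp:
        a,b=sp[0][0],sp[-1][-1]; P=[onz(c,205+x/5,70+y/5,t[2]) for x in(a,b)]
        print(y,[(q[0],q[-1]) for q in sp],"gap",np.linalg.norm(P[0]-P[1])-.004,[R0.inv().apply(p-p0)[1] for p in P])
B=cv2.resize(sd[140:180,220:270],(300,240),interpolation=cv2.INTER_CUBIC)
o=np.hstack([A,cv2.copyMakeBorder(B,0,260,0,0,0)]);cv2.imwrite("pics/w9.png",o[:,:,::-1])
```

```text
15.0 0.03157353541599949 10.8689184486866 [ 0.50607596 -0.22436211  0.03210704] [ 3.14157456e+00 -2.16396875e-04 -2.33036118e-01] [ 0.52526283  0.1523181  -0.87262953]
[ 0.56912708 -0.23932743  0.01912107] (np.float64(243.398018964577), np.float64(154.8435976100864))
255 [(np.int64(196), np.int64(218)), (np.int64(290), np.int64(312))] gap 0.00790348072809542 [np.float64(-0.006159139671281539), np.float64(0.005744320828257586)]
265 [(np.int64(185), np.int64(220)), (np.int64(288), np.int64(322))] gap 0.010086663198039742 [np.float64(-0.007301071683335626), np.float64(0.00678556771903257)]
275 [(np.int64(160), np.int64(224)), (np.int64(283), np.int64(325))] gap 0.012999638356723322 [np.float64(-0.00988985583180092), np.float64(0.007109753981233288)]
285 [(np.int64(162), np.int64(224)), (np.int64(261), np.int64(325))] gap 0.01282748309290304 [np.float64(-0.009701942364265819), np.float64(0.007125512645111627)]
295 [(np.int64(163), np.int64(223)), (np.int64(263), np.int64(328))] gap 0.013068430418165179 [np.float64(-0.00961670394208342), np.float64(0.0074516981641602215)]
```

View pics/w9.png

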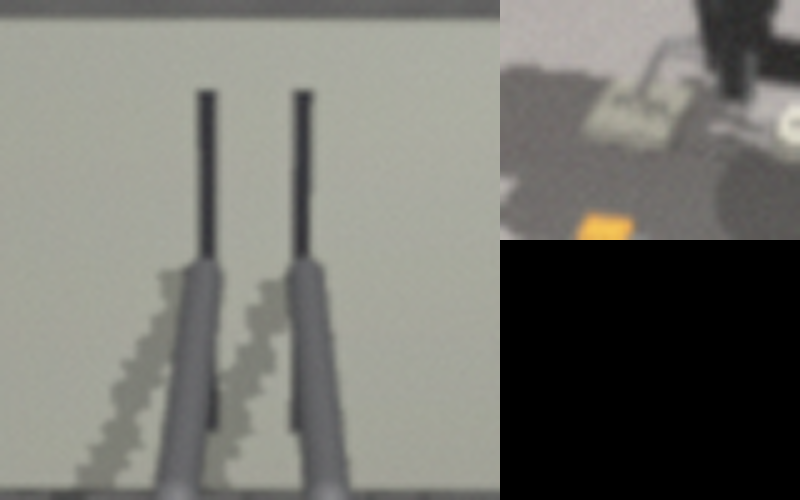

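The tips sit on the ends of the two lines, gap about 10.1–10.3 mm. Their shadows fall beside them, so they're clear of the plate. Handing in.

```bash
python3 -c "
from workcell import *
print(job_done())"
```

```text
the job is handed in; nothing more can be done
None
```

The job is handed in at about 15 s of the 48 s allowed. The shut tips pressed the round and then the square pin about 4 mm each, going by the wrist force. The tweezers are now held over the larger gauge plate, tips over its lines at a 10.1–10.3 mm gap and an estimated 7 mm above it. The hand-in call returned no pass or fail result.

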